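# Load the drying box, shut the lid and set its dial

## Robot

A 6-joint arm with a two-finger parallel gripper is mounted at the origin on the work surface. World frame = base frame: x ahead of the robot, y to its left, z up, the work surface at z = 0. Lengths are in m, angles in rad, forces in N, time in s.
With the tool pointing down it reaches from about 0.375 to 0.975 m from the base axis. Payload 3.8 kg.
Tool frame: the origin (TCP) lies at the centre of the arm's flange, where the gripper is bolted on; the fingertips stand 173 mm ahead of it and the grasp point (between the pads) lies 155 mm ahead of it (bot.tip_reach is the distance from the TCP to the fingertips, in m); z points along the fingers, y is the line along which they close (so a half turn about z gives the same grasp; the last joint's range is limited). The gripper opens to 85 mm and grips with 20 to 120 N. Pads are 22 mm wide; open, the fingers measure 114 mm over their backs; the gripper's body (76 mm by 85 mm) begins 54 mm behind the grasp point. The pads swing forward as they close: fully open they stand 13 mm farther back than shut.
Start: joints at [-1.205, 0.264, 1.604, -0, 1.274, -0.037], TCP at [0.265, -0.621, 0.405] pointing down, gripper open.
Joint ranges: [-2.63, 2.63], [-0.94, 2.18], [0.31, 2.57], [-1.31, 4.45], [0, 2.66], [-2.55, 2.55]. Speed limits (rad/s): [2.57, 2.57, 3.14, 3.14, 3.14, 3.14].

## Interface

Orientations are given as a rotation vector (axis times angle).
In Python, from workcell import bot gives the robot as it stands.
- The arm moves only by the tool drive_tool, never from a script. Its arguments are lists of equal length, an entry for each row: "claw": the finger opening in mm, from 0 to 85.4; "slide": the shift along the world's x, y, z each as a share of 0.5 m, from -1 to 1, a list of three; "yaw": the turn about the world's z as a share of 180 degrees, from -1 to 1. A call has 1 to 8 rows; each row is the pose to reach, as a shift and turn from the pose commanded when the call began, turning the shorter way round; what a row does not reach only later rows make up. A row lasts 1/12 s, in which the tool goes at most 41.7 mm and 7.16 degrees, less where a joint would pass 70% of its speed; a pose out of reach is approached as far as the arm can. A call with a number of a shift or a turn outside -1 to 1 is refused whole. A call with a gripper value outside its range is refused whole. The fingers move at their own pace and stop on an object; "newtons" is the grip in N (left out, the last holds). Time passes only in rows, so rows that repeat a pose let the fingers close. It gives the time, the measured TCP pose, the force, the opening and the grip force at its end, in the units of the state.
- bot.read_state(): the state, without advancing time (a new reading comes with each control period).
- bot.read_camera(name): name is "side" or "top" or "wrist"; returns a dict with "color" (384x512x3 uint8, red, green, blue), "depth" (384x512 float32, m along the optical axis (not along the pixel's ray), 0 where there is no reading), "mtx" (3x3 intrinsics, pixels), "eye" and "rotation" of the camera in the world. Camera axes: x right, y up, looking along -z (the intrinsics and any distortion apply to the point x, -y, -z); pixel columns grow to the right and rows downward; lengths in m; the calibration is good to about 2 mm. A picture is of the moment at which its call begins.
- bot.finish_job(): hands the job in; it is judged then, once.
The state is a dict: "time": time; "q": joint angles; "joint_vel": joint speeds; "joint_torque": joint torques, N m; "tool_pos": TCP position; "tcp_rot": TCP orientation; "wrist_force": force on the tool from outside, world axes, zero at the start; "torque": the same for the moment, N m; "width": opening from 0.0 (shut) to 1.0 (fully open); "grip_force": force on a finger pad.
Only numpy, scipy, OpenCV 4.12 (cv2) and the standard library are available. Lean on these libraries where they do the work, as an engineer would, in place of code of your own. Each camera call takes 0.05 s, during which the arm holds its last target. There are 200 camera calls.

## Task

Take the tool holder with the tall upright round shank out of the low blue bin and stand it upright in the empty square pan inside the grey drying box, setting it down rather than dropping it. Then close the box's hinged lid gently until it is fully shut, and last turn the dial on the box's console clockwise until the white line of its pointer is in line with the white mark on the ring around it. Leave the other loose parts where they are.

Things in the scene. Friction and masses are not known exactly. Their poses are not given: they have to be found in the camera images.
- holder: Tool holder standing in the blue bin: dark steel block 60 x 56 mm, 34 mm high, with a 46 mm wide, 7 mm thick collar on top and then a bright upright round shank 32 mm in diameter from 42 to 84 mm above the underside; 88 mm high in all, about 0.65 kg. Origin at the centre of the underside, z up. The only one of the three parts in the bin with a tall shank
- bin: Fixed low open blue bin, 360 x 180 mm, 45 mm high, walls and floor 5 mm. Origin under its centre, x along its length. Three parts stand in it in a row 108 mm apart along x, in any order
- dryer: Fixed grey drying box: open chamber 200 (x) x 280 (y) mm outside, 110 mm high, walls and floor 6 mm, origin under the chamber's centre, its x pointing away from the robot to the hinge side. A console 190 x 120 mm, 90 mm high, adjoins its -y side, centred at y = -201 mm; a black indicator panel is on its front and a small amber lamp on top
- nest: Fixed square steel pan on the floor of the chamber, in its left or right half: 100 x 100 mm outside, 92 mm inside, floor 3 mm, rim 11 mm high. Origin at the centre of its underside. It is empty at the start; the holder fits in at any yaw
- chuck: Loose round dark steel chuck, 72 mm in diameter and 66 mm high, already standing in the other half of the chamber; origin at the centre of the underside. Leave it
- collet_chuck: Loose round dark steel collet chuck without shank, 64 mm in diameter, 55 mm high, in the blue bin; origin at the centre of the underside. Leave it
- drill_block: Loose dark steel block 60 x 56 mm, 46 mm high, with a level 34 mm round bar along its x, 72 mm long, in the blue bin; origin at the centre of the underside. Leave it
- lock_nut: Loose steel ring 80 mm in diameter, 18 mm high, lying on the table beyond the box; origin at the centre of the underside. Leave it
- oil: Loose white bottle 60 mm in diameter, 160 mm high, to the right on the table; origin at the centre of the underside. Leave it
- lid (a joint): Angle of the hinged lid in rad: 0 is fully shut, about 1.57 upright, limit 1.9. The lid is an aluminium plate 200 x 280 mm, 8 mm thick, hinged along the chamber's far rim about the box's y axis; its stiff hinge stays where it is left. It starts roughly upright
- lid_hinge (a point): Middle of the hinge line, on the far rim of the chamber, at the underside of the lid; fixed to the lid: x along the lid from its free edge to the hinge, z out of its outer face
- lid_handle (a point): Middle of the lid's steel bar handle (a bar along the lid's y, 100 mm long, standing 35 mm off its outer face, 30 mm from the free edge), 170 mm from the hinge along the lid. The handle is on the far side when the lid is upright and on top when it is shut
- dial (a joint): Angle of the dial in rad, 0 to 2.0, growing as it is turned clockwise seen from above; at 0 its pointer looks along the box's +x
- dial_grip (a point): Black dial on top of the console with upright axis: disc 68 mm in diameter, 12 mm high, carrying a grip bar 60 mm long, 14 mm wide, from 10 to 44 mm above the console; a white line marks the pointer end of the bar. Point on the axis, 33 mm above the console; its x axis turns with the dial and looks along the bar to the pointer end
- index: Flat steel ring, 108 mm in diameter and 3 mm thick, around the foot of the dial, with one white radial mark, set at a different angle each time, 0.45 to 1.35 rad clockwise of the pointer at the start. Origin on the dial's axis at the console's top; its x axis points to the white mark
Not all that is in view belongs to the job. What is shaped like the holder but pink or yellow is not meant.

How it is judged:
By the outcome, as a careful person would: the job done as asked, in the order asked, and still so for the second after the job is handed in, with the robot touching nothing.
It also fails if it takes over 72 s, if anything falls off the work surface, if the arm or the gripper's body presses on something with over 40 N, if the wrist force passes 120 N, or if a joint passes its speed limit or range.

## Working session

There is one attempt and no reset: what is moved stays moved. The work goes in short steps, Python scripts to look and compute and a tool call to move; the robot and the scene stay as the last step left them, time stands still between calls to the robot, and variables do not carry over. Pictures are saved under pics/ and viewed, at most 10 in all, crops included, and the job is handed in when it is done.

Besides the shell and the picture viewer there is one more tool, called after "Emit:" as name(argument=value, ...), one argument or row to a line, values as JSON. drive_tool: Moves the arm, as the interface text tells. Shift numbers are shares of 0.5 m and turn numbers shares of 180 degrees, none past 1 either way. Its arguments: {"type":"object","properties":{"claw":{"type":"array","items":{"type":"number"}},"slide":{"type":"array","items":{"type":"array","items":{"type":"number"}}},"yaw":{"type":"array","items":{"type":"number"}},"newtons":{"type":"number"}},"required":["claw","slide","yaw"]}

```bash
mkdir -p pics; cat > h.py <<'E'
import numpy as np, cv2
from workcell import bot
def cloud(c):
    d=c["depth"];h,w=d.shape;v,u=np.mgrid[:h,:w];K=np.array(c["mtx"])
    p=np.stack([(u-K[0,2])/K[0,0]*d,-(v-K[1,2])/K[1,1]*d,-d],-1)
    R=np.array(c["rotation"])
    if R.shape!=(3,3): R=cv2.Rodrigues(R)[0]
    P=p@R.T+np.array(c["eye"]);P[d==0]=np.nan
    return P
E
python3 - <<'E'
from h import *
ims=[]
for n in ["top","side"]:
    c=bot.read_camera(n);np.savez(f"{n}.npz",color=c["color"],P=cloud(c))
    print(n,c["eye"],c["rotation"],c["mtx"],[k for k in c])
    cv2.imwrite(f"pics/{n}.png",cv2.resize(c["color"][...,::-1],(768,576),interpolation=2))
s=bot.read_state();print(s)
E
```

```text
top [ 0.34629167 -0.00929959  1.64574426] [ 0.09338812 -0.12276765 -1.55614709] [[433.85873089   0.         255.63205926]
 [  0.         433.85873089 192.291701  ]
 [  0.           0.           1.        ]] ['color', 'depth', 'mtx', 'eye', 'rotation']
side [0.26142453 0.82411035 1.07271906] [ 0.18247155 -1.05314908 -2.66841767] [[351.367395     0.         254.2868408 ]
 [  0.         351.367395   191.95281447]
 [  0.           0.           1.        ]] ['color', 'depth', 'mtx', 'eye', 'rotation']
{'time': 0.1, 'q': array([-1.20489926e+00,  2.64714205e-01,  1.60525671e+00, -1.99933281e-05,
        1.27370712e+00, -3.69182894e-02]), 'joint_vel': array([-6.26772498e-05, -2.21841423e-03, -3.21529194e-03, -5.82749643e-04,
       -1.85775653e-03, -2.08720485e-03]), 'joint_torque': array([ 2.94313695e-04, -5.16708112e+01, -3.68589842e+01, -4.86764361e-05,
        6.24843640e-03,  1.67020607e-05]), 'tool_pos': array([ 0.26447928, -0.62069009,  0.40345122]), 'tcp_rot': array([-3.07607385e+00, -6.28069793e-01,  5.65638213e-04]), 'wrist_force': array([-0.31131136,  0.25356106, -0.16787104]), 'torque': array([-0.00863648,  0.05170075,  0.0081553 ]), 'grip_force': 0.0, 'width': 0.9999145675673247}
```

View pics/top.png

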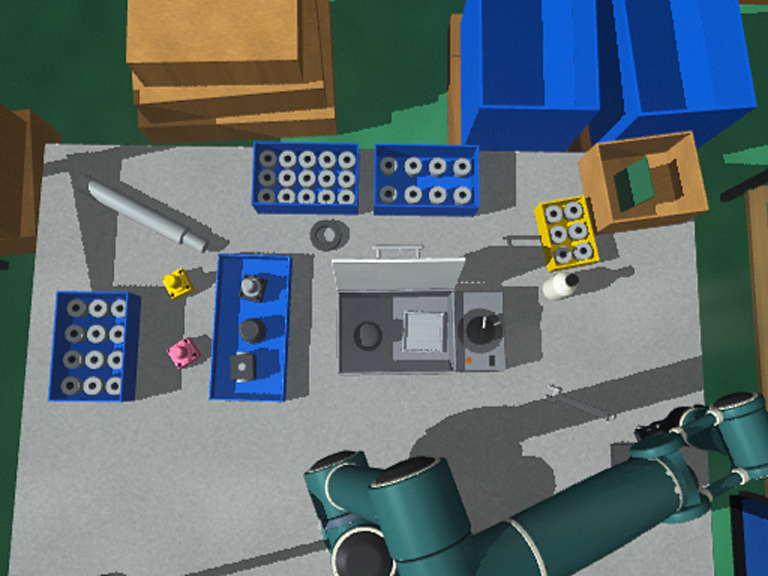

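View pics/side.png

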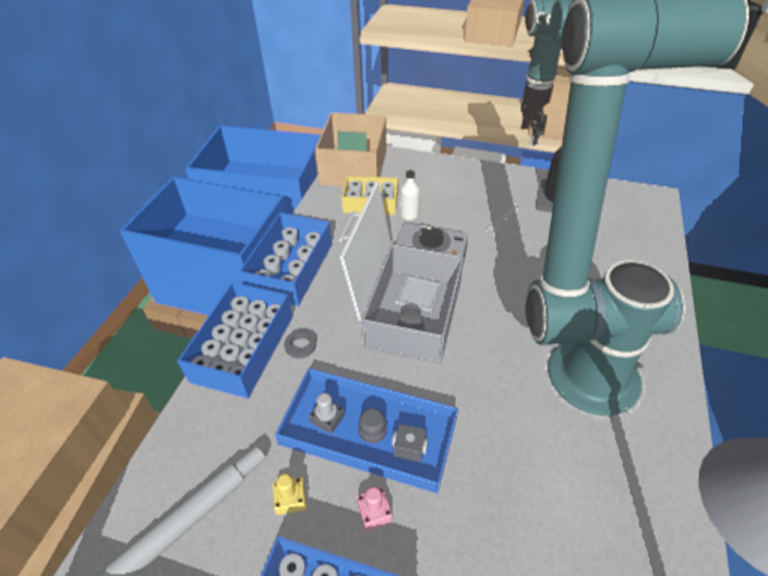

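The top view shows three parts in the bin, at (252,287), (252,330) and (243,367). Pink and yellow lookalikes stand outside it at (183,352) and (177,283). The part at (252,287) is the only one in the bin with a tall, bright shank, so it fits the description. The pan is at (425,332), the chuck at (368,336), the dial at (484,328) and the lid handle at (399,250). Next I measure and check a crop.

```bash
cat > m.py <<'E'
from h import *
t=np.load("top.npz");s=np.load("side.npz");T=t["P"];S=s["P"];C=t["color"].astype(int)
def box(u0,v0,u1,v1,P=T): return P[int(v0/1.5):int(v1/1.5),int(u0/1.5):int(u1/1.5)].reshape(-1,3)
def rect(p):
    r=cv2.minAreaRect(p[:,:2].astype(np.float32)*1000);return np.round(r[0],1),np.round(r[1],1),round(r[2],1),len(p)
b=box(235,265,275,310)
print("block top",rect(b[(b[:,2]>.025)&(b[:,2]<.06)]))
for lo,hi in((.03,.046),(.08,.1)):
    k=b[(b[:,2]>lo)&(b[:,2]<hi)];print("top",lo,rect(k),np.median(k[:,2]))
k=b[(b[:,2]>.075)];print("shank centroid",k.mean(0),k[:,2].max())
b=box(295,380,350,440,S);k=b[(b[:,2]>.083)];print("side shank top",k.mean(0),rect(k) if len(k) else 0)
b=box(195,245,300,410);k=b[(b[:,2]>.035)&(b[:,2]<.05)]
Cb=C[int(245/1.5):int(410/1.5),int(195/1.5):int(300/1.5)].reshape(-1,3);k=b[(Cb[:,2]>Cb[:,0]+60)&(b[:,2]>.035)&(b[:,2]<.05)];print("bin",rect(k))
b=box(330,285,460,378);k=b[(b[:,2]>.104)&(b[:,2]<.114)];print("rim",rect(k),np.median(k[:,2]))
b=box(456,285,512,378);k=b[(b[:,2]>.082)&(b[:,2]<.094)];print("console",rect(k),np.median(k[:,2]))
b=box(400,305,450,360);k=b[(b[:,2]<.025)&(b[:,2]>.0125)];print("pan rim",rect(k),np.median(k[:,2]))
b=box(350,315,390,360);k=b[(b[:,2]>.06)&(b[:,2]<.08)];print("chuck",rect(k),np.median(k[:,2]))
b=box(465,305,505,350);k=b[(b[:,2]>.122)&(b[:,2]<.15)];print("grip bar",rect(k),np.median(k[:,2]))
b=box(325,235,470,295);k=b[(b[:,2]>.14)];print("lid z",k[:,2].max());
for a,e in((.13,.16),(.2,.22),(.24,.27),(.28,.3),(.3,.33)):
    q=k[(k[:,2]>a)&(k[:,2]<e)];print(a,len(q),np.nanmin(q,0),np.nanmax(q,0)) if len(q) else 0
h=box(370,240,430,262);q=h[h[:,2]>.15];print("handle",len(q),np.nanmin(q,0),np.nanmax(q,0))
A=cv2.resize(t["color"][180:260,135:200,::-1],(390,480),interpolation=2);B=cv2.resize(t["color"][195:250,300:340,::-1],(349,480),interpolation=2)
cv2.imwrite("pics/crop.png",np.hstack([A,B]))
# white pixels around the dial
v,u=np.mgrid[195:250,300:340];c=C[195:250,300:340];w=c.min(2)>200
for a,b_,p,cc in zip(u[w],v[w],T[v[w],u[w]],c[w]):print(a,b_,p.round(4),cc)
E
python3 m.py
```

```text
block top (array([567.8, 289.8]), array([58. , 60.9]), 78.3, 178)
top 0.03 (array([567.8, 289.8]), array([58. , 60.9]), 78.3, 125) 0.040090913640628445
top 0.08 (array([566.7, 289.5]), array([29.3, 28. ]), 2.4, 63) 0.09372105082225723
shank centroid [0.56640186 0.28857718 0.09228191] 0.09988216310785147
side shank top [0.57139761 0.29343574 0.09233529] (array([573. , 292.6]), array([30.7, 28. ]), 15.7, 77)
bin (array([470.7, 290.7]), array([182.6, 360.4]), 89.0, 448)
rim (array([459.8, -68.2]), array([202.1, 277.8]), 1.3, 381) 0.11039992069357774
console (array([ 462.5, -269.5]), array([188.6, 117.1]), 0.5, 929) 0.09079784889794085
pan rim (array([ 465.4, -140.6]), array([135.7, 123.5]), 0.5, 330) 0.0152677327016012
chuck (array([ 4.506e+02, -4.000e-01]), array([53.9, 51. ]), 1.8, 179) 0.07180096127449409
grip bar (array([ 464.2, -267.6]), array([14.6, 60.3]), 80.0, 75) 0.13499711687165017
lid z 0.31525613699412114
0.13 127 [ 0.55863743 -0.20146656  0.14013543] [0.5702218  0.07390439 0.15971562]
0.2 152 [ 0.5688635  -0.20312694  0.20011034] [0.57858362 0.07457214 0.21975907]
0.24 256 [ 0.57404334 -0.20277629  0.24009051] [0.63415231 0.07510868 0.26996421]
0.28 230 [ 0.58050807 -0.20202184  0.28000097] [0.63175018 0.07370267 0.29989891]
0.3 283 [ 0.58397411 -0.20366239  0.30000151] [0.5995213  0.07570445 0.31525614]
handle 203 [ 0.59219277 -0.12519017  0.2695252 ] [ 0.63415231 -0.00262195  0.31364612]
322 214 [ 0.4826 -0.2702  0.1329] [218 219 205]
322 215 [ 0.4789 -0.2699  0.1344] [255 255 245]
322 216 [ 0.4752 -0.2694  0.137 ] [255 255 248]
322 217 [ 0.4715 -0.269   0.1392] [255 255 242]
```

View pics/crop.png

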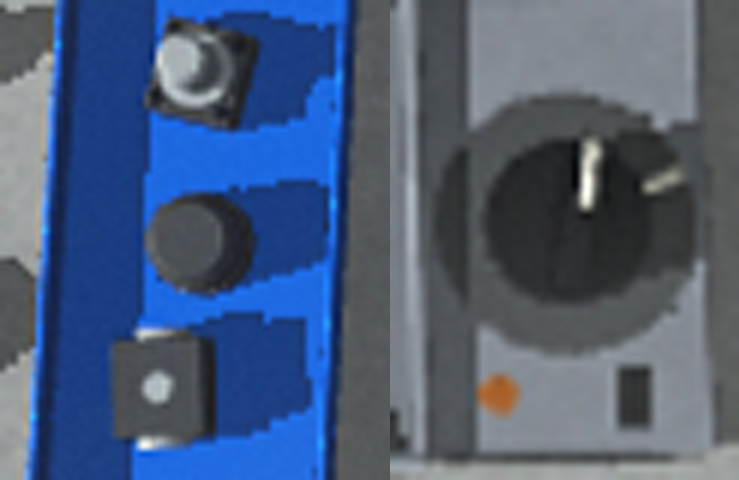

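The crop confirms it: the holder has a bright shank on a square block at (0.568, 0.290), and both the top and side views agree on that. The other two bin parts are shankless. The dial pointer and the white mark are both visible. Moving off now.

Emit:
drive_tool(
  claw=[65, 65, 65, 65, 65, 65, 65, 65],
  slide=[
    [0.3, 1, 0.12],
    [0.3, 1, 0.12],
    [0.3, 1, 0.12],
    [0.3, 1, 0.12],
    [0.3, 1, 0.12],
    [0.3, 1, 0.12],
    [0.3, 1, 0.12],
    [0.3, 1, 0.12],
  ],
  yaw=[0.306, 0.306, 0.306, 0.306, 0.306, 0.306, 0.306, 0.306],
  newtons=60,
)

```text
time: 0.77
tool_pos: [0.3596, -0.3018, 0.4425]
tcp_rot: [-2.433, -1.986, -0.0]
wrist_force: [0.7, 0.1, 0.3]
width: 0.761
grip_force: 0.0
```

```bash
cat >> h.py <<'E'
def st():
    s=bot.read_state();R=cv2.Rodrigues(np.array(s["tcp_rot"]))[0]
    print("t",round(s["time"],2),"p",s["tool_pos"].round(4),"yaw_y",round(np.degrees(np.arctan2(R[1,1],R[0,1])),1),"F",s["wrist_force"].round(1),"w",round(s["width"]*85.4,1),"g",round(s["grip_force"],1),"q",s["q"].round(2))
    return s
E
python3 - <<'E'
from h import *
st()
t=np.load("top.npz");T=t["P"];C=t["color"]
q=T[203:243,264:302];c=C[203:243,264:302].astype(int)
m=(c.min(2)>150)&(q[...,2]<.03)&(q[...,2]>.012)
p=q[m];r=cv2.minAreaRect(p[:,:2].astype(np.float32)*1000);print("pan bright",r,len(p),np.median(p[:,2]))
print((c.mean(2)[::3,::3]).astype(int))
E
```

```text
t 0.77 p [ 0.3596 -0.3018  0.4425] yaw_y -11.5 F [0.7 0.1 0.3] w 65.0 g 0.0 q [-0.75 -0.16  1.98  0.    1.32 -0.55]
pan bright ((464.496337890625, -135.48313903808594), (98.2977066040039, 98.26102447509766), 89.76054382324219) 248 0.014665963739719845
[[143 143 146 146 144 143 143 142 141 140 139 141 125]
 [144 143 145 132 142 142 143 143 142 141 141 140 125]
 [142 142 102 157 161 161 162 181 163 174 233  73 126]
 [ 82 135 106 182 180 179 176 175 174 174 180  75 130]
 [ 81  80 106 177 174 174 176 176 180 176 178  76 124]
 [ 79  78 108 183 182 181 180 178 179 177 182  76 127]
 [ 81  80 104 183 180 180 178 180 179 178 183  78 127]
 [ 81  78 100 181 179 181 179 178 177 176 182  80 126]
 [ 94 140  96 177 176 175 177 175 173 173 155  80 127]
 [142 141  95 177 178 176 176 178 177 177 158  78 127]
 [141 121 143 145 126 132 177 109 170 166 158  81 128]
 [138 143 142 142 142 139 145 144 141 145 146 141 128]
 [133 137 136 136 138 136 138 139 137 137 136 139 129]
 [ 84  85  85  86  88  87  87  87  86  87  87  88  58]]
```

Emit:
drive_tool(
  claw=[65, 65, 65, 65, 65, 65, 65, 65],
  slide=[
    [0.18, 1, 0.06],
    [0.18, 1, 0.06],
    [0.18, 1, 0.06],
    [0.18, 1, 0.06],
    [0.18, 1, 0.06],
    [0.18, 1, 0.06],
    [0.18, 1, 0.06],
    [0.18, 1, 0.06],
  ],
  yaw=[0, 0, 0, 0, 0, 0, 0, 0],
)

```text
time: 1.43
tool_pos: [0.4181, 0.0257, 0.4624]
tcp_rot: [2.439, 1.98, 0.0]
wrist_force: [0.8, -0.6, 0.5]
width: 0.76
grip_force: 0.0
```

Emit:
drive_tool(
  claw=[65, 65, 65, 65, 65, 65, 65, 65],
  slide=[
    [0.3, 0.53, -0.06],
    [0.3, 0.53, -0.06],
    [0.3, 0.53, -0.06],
    [0.3, 0.53, -0.06],
    [0.3, 0.53, -0.06],
    [0.3, 0.53, -0.06],
    [0.3, 0.53, -0.06],
    [0.3, 0.53, -0.36],
  ],
  yaw=[0, 0, 0, 0, 0, 0, 0, 0],
)

```text
time: 2.1
tool_pos: [0.5683, 0.2862, 0.4]
tcp_rot: [2.433, 1.983, 0.029]
wrist_force: [2.5, 1.0, 1.7]
width: 0.759
grip_force: 0.0
```

```bash
python3 - <<'E'
from h import *
s=st()
c=bot.read_camera("wrist");P=cloud(c)
m=(P[...,2]>.085)&(P[...,2]<.1)&(np.hypot(P[...,0]-.568,P[...,1]-.29)<.05)
p=P[m];print(len(p));r=cv2.minEnclosingCircle(p[:,:2].astype(np.float32)*1000) if len(p) else 0;print(r, p.mean(0), np.median(p[:,2]))
m=(P[...,2]>.03)&(P[...,2]<.043)&(np.hypot(P[...,0]-.568,P[...,1]-.29)<.05);p=P[m]
print(cv2.minAreaRect(p[:,:2].astype(np.float32)*1000),len(p))
cv2.imwrite("pics/w1.png",c["color"][...,::-1])
E
```

```text
t 2.1 p [0.5683 0.2862 0.4   ] yaw_y -11.7 F [2.5 1.  1.7] w 64.8 g 0.0 q [0.43 0.19 1.7  0.   1.23 0.63]
732
((571.4835205078125, 290.71075439453125), 16.023258209228516) [0.5716957  0.29223765 0.09222577] 0.09271006929927439
((572.0810546875, 290.7739562988281), (56.013954162597656, 58.874027252197266), 76.69734191894531) 991
```

Emit:
drive_tool(
  claw=[65, 65, 65, 65, 65, 65],
  slide=[
    [0.005, 0, -0.08],
    [0.005, 0, -0.16],
    [0.005, 0, -0.22],
    [0.005, 0, -0.22],
    [0.005, 0, -0.22],
    [0.005, 0, -0.22],
  ],
  yaw=[0, 0, 0, 0, 0, 0],
)

```text
time: 2.65
tool_pos: [0.5668, 0.2799, 0.2842]
tcp_rot: [2.438, 1.98, 0.003]
wrist_force: [0.7, -0.0, 0.5]
width: 0.765
grip_force: 0.0
```

Emit:
drive_tool(
  claw=[65, 65, 65, 65, 65, 65],
  slide=[
    [0.009, 0.022, -0.03],
    [0.009, 0.022, -0.06],
    [0.009, 0.022, -0.09],
    [0.009, 0.022, -0.116],
    [0.009, 0.022, -0.116],
    [0.009, 0.022, -0.116],
  ],
  yaw=[0, 0, 0, 0, 0, 0],
)

```text
time: 3.15
tool_pos: [0.571, 0.2908, 0.2255]
tcp_rot: [2.439, 1.98, 0.002]
wrist_force: [-0.5, 0.2, 0.8]
width: 0.757
grip_force: 0.0
```

Emit:
drive_tool(
  claw=[20, 20, 20, 20, 20, 20, 20, 20],
  slide=[
    [0, 0, 0],
    [0, 0, 0],
    [0, 0, 0],
    [0, 0, 0],
    [0, 0, 0],
    [0, 0, 0],
    [0, 0, 0],
    [0, 0, 0],
  ],
  yaw=[0, 0, 0, 0, 0, 0, 0, 0],
  newtons=60,
)

```text
time: 3.82
tool_pos: [0.5711, 0.291, 0.2261]
tcp_rot: [2.438, 1.98, 0.003]
wrist_force: [-2.1, 0.2, 6.3]
width: 0.362
grip_force: 59.7
```

Emit:
drive_tool(
  claw=[20, 20, 20, 20, 20, 20, 20, 20],
  slide=[
    [0, 0, 0.04],
    [0, 0, 0.1],
    [0, 0, 0.17],
    [0, 0, 0.24],
    [-0.04, -0.03, 0.3],
    [-0.1, -0.06, 0.32],
    [-0.16, -0.1, 0.32],
    [-0.2, -0.14, 0.32],
  ],
  yaw=[0, 0, 0, 0, 0, 0, 0, 0],
)

```text
time: 4.48
tool_pos: [0.4678, 0.2199, 0.3834]
tcp_rot: [-2.437, -1.981, 0.005]
wrist_force: [-0.1, -1.1, -8.9]
width: 0.357
grip_force: 61.8
```

Emit:
drive_tool(
  claw=[20, 20, 20, 20, 20, 20, 20, 20],
  slide=[
    [0, -0.05, 0],
    [0, -0.12, 0],
    [0, -0.2, 0],
    [0, -0.28, 0],
    [0, -0.36, 0],
    [0, -0.44, 0],
    [0, -0.52, 0],
    [0, -0.6, 0],
  ],
  yaw=[0, 0.01, 0.02, 0.03, 0.04, 0.05, 0.06, 0.07],
)

```text
time: 5.15
tool_pos: [0.469, -0.0809, 0.3823]
tcp_rot: [-2.203, -2.236, 0.003]
wrist_force: [1.1, 0.2, -7.9]
width: 0.358
grip_force: 62.2
```

Emit:
drive_tool(
  claw=[20, 20, 20, 20, 20],
  slide=[
    [0, -0.05, 0],
    [0, -0.1, 0],
    [0, -0.1, 0],
    [0, -0.1, 0],
    [0, -0.1, 0],
  ],
  yaw=[0, 0, 0, 0, 0],
)

```text
time: 5.57
tool_pos: [0.4698, -0.129, 0.3827]
tcp_rot: [-2.205, -2.233, 0.002]
wrist_force: [-1.0, 0.0, -7.7]
width: 0.358
grip_force: 62.2
```

```bash
python3 - <<'E'
from h import *
s=st()
c=bot.read_camera("wrist");P=cloud(c);np.savez("w2.npz",color=c["color"],P=P)
C=c["color"].astype(int)
m=(P[...,2]<.022)&(P[...,2]>.006)&(np.abs(P[...,0]-.4645)<.06)&(np.abs(P[...,1]+.1355)<.06)&(C.min(2)>150)
p=P[m];print(len(p),cv2.minAreaRect(p[:,:2].astype(np.float32)*1000),np.percentile(p[:,2],[5,95]))
cv2.imwrite("pics/w2.png",c["color"][...,::-1])
E
```

```text
t 5.57 p [ 0.4698 -0.129   0.3827] yaw_y 0.7 F [-1.   0.  -7.7] w 30.5 g 62.2 q [-0.32 -0.08  2.02  0.    1.21 -0.33]
4070 ((464.47442626953125, -121.95018005371094), (119.91716766357422, 92.98915100097656), 0.10382375121116638) [0.00636036 0.01746791]
```

View pics/w2.png

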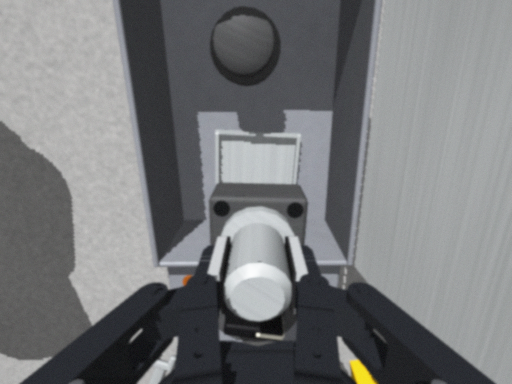

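The wrist view shows the holder upright in the fingers with its block square to the pan. The pan's near rim runs from (217,131) to (300,133). I'll measure the rim position from this image.

```bash
python3 - <<'E'
from h import *
d=np.load("w2.npz");P=d["P"]
for r,c in((132,218),(133,258),(133,299),(160,217),(160,300),(180,216),(180,302)):print(r,c,np.nanmedian(P[r-1:r+2,c-1:c+2].reshape(-1,3),0).round(4))
k=P[100:190,195:320].reshape(-1,3);k=k[(k[:,2]>.0145)&(k[:,2]<.02)];print(len(k),np.percentile(k,[1,99],axis=0))
k=P[185:210,210:306].reshape(-1,3);k=k[(k[:,2]>.1)];print("block",np.nanpercentile(k,[1,50,99],axis=0))
E
```

```text
132 218 [ 0.4222 -0.0862  0.0171]
133 258 [ 0.4691 -0.0867  0.0173]
133 299 [ 0.5184 -0.0872  0.0086]
160 217 [ 0.4199 -0.1197  0.0169]
160 300 [ 0.5221 -0.1206  0.006 ]
180 216 [ 0.418  -0.1459  0.0177]
180 302 [ 0.5261 -0.1464  0.0063]
640 [[ 0.41805816 -0.14743011  0.01481321]
 [ 0.51822149 -0.08407898  0.01883115]]
block [[ 0.44130147 -0.10880903  0.16866435]
 [ 0.46950863 -0.10233272  0.19344039]
 [ 0.49771673 -0.10117346  0.19837066]]
```

Emit:
drive_tool(
  claw=[20, 20, 20, 20, 20, 20, 20, 20],
  slide=[
    [-0.003, -0.012, -0.05],
    [-0.003, -0.012, -0.11],
    [-0.003, -0.012, -0.17],
    [-0.003, -0.012, -0.22],
    [-0.003, -0.012, -0.255],
    [-0.003, -0.012, -0.28],
    [-0.003, -0.012, -0.29],
    [-0.003, -0.012, -0.29],
  ],
  yaw=[0, 0, 0, 0, 0, 0, 0, 0],
)

```text
time: 6.28
tool_pos: [0.4683, -0.134, 0.2376]
tcp_rot: [-2.202, -2.235, 0.002]
wrist_force: [-0.2, -0.0, -9.3]
width: 0.355
grip_force: 62.1
```

Emit:
drive_tool(
  claw=[20, 20, 20, 20, 20],
  slide=[
    [0, 0, -0.004],
    [0, 0, -0.008],
    [0, 0, -0.012],
    [0, 0, -0.012],
    [0, 0, -0.012],
  ],
  yaw=[0, 0, 0, 0, 0],
)

```text
time: 6.7
tool_pos: [0.4693, -0.1354, 0.2338]
tcp_rot: [2.206, 2.235, 0.001]
wrist_force: [-0.3, 0.5, -7.8]
width: 0.356
grip_force: 62.2
```

Emit:
drive_tool(
  claw=[20, 20, 20, 20, 20],
  slide=[
    [0, 0, -0.002],
    [0, 0, -0.004],
    [0, 0, -0.006],
    [0, 0, -0.006],
    [0, 0, -0.006],
  ],
  yaw=[0, 0, 0, 0, 0],
)

```text
time: 7.12
tool_pos: [0.4692, -0.1354, 0.2305]
tcp_rot: [2.207, 2.236, 0.0]
wrist_force: [0.1, -0.7, -7.6]
width: 0.357
grip_force: 62.3
```

Emit:
drive_tool(
  claw=[20, 20, 20, 20, 20],
  slide=[
    [0, 0, -0.002],
    [0, 0, -0.003],
    [0, 0, -0.004],
    [0, 0, -0.004],
    [0, 0, -0.004],
  ],
  yaw=[0, 0, 0, 0, 0],
)

```text
time: 7.53
tool_pos: [0.4694, -0.1358, 0.2302]
tcp_rot: [2.206, 2.236, -0.001]
wrist_force: [-6.9, -0.5, 8.8]
width: 0.354
grip_force: 63.9
```

Emit:
drive_tool(
  claw=[36, 42, 50, 60, 60, 60],
  slide=[
    [0, 0, 0.002],
    [0, 0, 0.002],
    [0, 0, 0.002],
    [0, 0, 0.002],
    [0, 0, 0.002],
    [0, 0, 0.002],
  ],
  yaw=[0, 0, 0, 0, 0, 0],
)

```text
time: 8.03
tool_pos: [0.4693, -0.1353, 0.2293]
tcp_rot: [2.206, 2.236, 0.0]
wrist_force: [-0.2, -0.2, 0.6]
width: 0.699
grip_force: 0.0
```

Emit:
drive_tool(
  claw=[60, 60, 60, 60, 60, 60, 60, 60],
  slide=[
    [0, 0, 0.03],
    [0, 0, 0.09],
    [0, 0, 0.15],
    [0, 0, 0.22],
    [0, 0, 0.3],
    [0, 0, 0.38],
    [0, 0, 0.46],
    [0, 0, 0.54],
  ],
  yaw=[0, 0, 0, 0, 0, 0, 0, 0],
)

```text
time: 8.7
tool_pos: [0.4687, -0.1351, 0.5012]
tcp_rot: [2.207, 2.236, 0.0]
wrist_force: [0.8, -0.4, 0.5]
width: 0.701
grip_force: 0.0
```

```bash
python3 - <<'E'
from h import *
s=st()
c=bot.read_camera("wrist");P=cloud(c)
cv2.imwrite("pics/w3.png",c["color"][...,::-1])
m=(np.abs(P[...,0]-.468)<.05)&(np.abs(P[...,1]+.135)<.05)&(P[...,2]>.08)&(P[...,2]<.11);p=P[m];print(cv2.minEnclosingCircle(p[:,:2].astype(np.float32)*1000),np.median(p[:,2]))
c=bot.read_camera("side");P=cloud(c)
# lid plane from side: points at lid
m=(P[...,0]>.55)&(P[...,0]<.72)&(P[...,1]>-.2)&(P[...,1]<.07)&(P[...,2]>.13)&(P[...,2]<.34)
p=P[m];print(len(p))
for a in np.arange(.13,.33,.02):
    k=p[(p[:,2]>a)&(p[:,2]<a+.02)];print(round(a,2),np.percentile(k[:,0],[2,50,98]).round(3) if len(k) else 0)
k=p[p[:,0]>.612];print("handle",len(k),np.percentile(k,[2,50,98],axis=0).round(3))
E
```

```text
t 8.7 p [ 0.4687 -0.1351  0.5012] yaw_y 0.8 F [ 0.8 -0.4  0.5] w 59.9 g 0.0 q [-0.33 -0.14  1.86  0.    1.43 -0.35]
((469.7489929199219, -136.69775390625), 16.053667068481445) 0.09648417922971425
1440
0.13 [0.563 0.568 0.572]
0.15 [0.567 0.571 0.575]
0.17 [0.569 0.574 0.578]
0.19 [0.573 0.577 0.582]
0.21 [0.576 0.58  0.584]
0.23 [0.579 0.583 0.587]
0.25 [0.582 0.586 0.59 ]
0.27 [0.585 0.591 0.634]
0.29 [0.588 0.593 0.602]
0.31 [0.59  0.594 0.599]
handle 80 [[ 0.616 -0.115  0.271]
 [ 0.629 -0.056  0.277]
 [ 0.635 -0.009  0.28 ]]
```

View pics/w3.png

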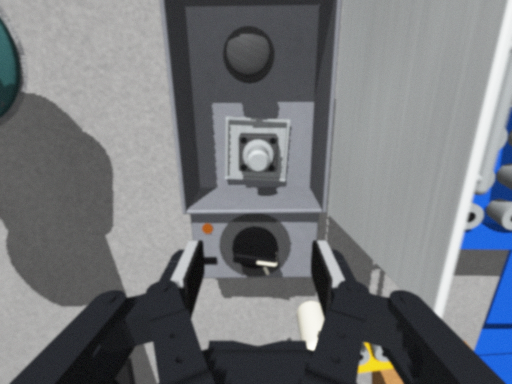

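The holder now stands upright in the middle of the pan, shank at (258,155). Next the lid: it sits at about 1.73 rad with its bar near (0.629, -0.064, 0.277). I'll take the closed fingers over it and down behind the bar.

Emit:
drive_tool(
  claw=[0, 0, 0, 0, 0, 0, 0, 0],
  slide=[
    [0, 0.02, 0.06],
    [0, 0.05, 0.1],
    [0, 0.1, 0.1],
    [0, 0.14, 0.1],
    [0.06, 0.14, 0.1],
    [0.12, 0.14, 0.1],
    [0.19, 0.14, 0.1],
    [0.26, 0.14, 0.1],
  ],
  yaw=[0.5, 0.5, 0.5, 0.5, 0.5, 0.5, 0.5, 0.5],
)

```text
time: 9.47
tool_pos: [0.6002, -0.0649, 0.5488]
tcp_rot: [0.854, 3.023, -0.0]
wrist_force: [-0.2, -0.1, 0.5]
width: -0.0
grip_force: 0.0
```

Emit:
drive_tool(
  claw=[0, 0, 0, 0, 0, 0, 0, 0],
  slide=[
    [0.06, 0, 0],
    [0.12, 0, 0],
    [0.17, 0, 0],
    [0.17, 0, 0],
    [0.17, 0, 0],
    [0.17, 0, 0],
    [0.17, 0, 0],
    [0.17, 0, 0],
  ],
  yaw=[0.2, 0.2, 0.2, 0.2, 0.2, 0.2, 0.2, 0.2],
)

```text
time: 10.13
tool_pos: [0.684, -0.0653, 0.549]
tcp_rot: [0.106, -3.139, -0.0]
wrist_force: [-0.5, -0.1, 0.1]
width: -0.001
grip_force: 0.0
```

```bash
python3 - <<'E'
from h import *
st()
E
```

```text
t 10.13 p [ 0.684  -0.0653  0.549 ] yaw_y 93.9 F [-0.5 -0.1  0.1] w -0.1 g 0.0 q [-0.13  0.24  1.38  0.    1.53 -1.77]
```

Emit:
drive_tool(
  claw=[0, 0, 0, 0, 0, 0, 0, 0],
  slide=[
    [0, 0, -0.06],
    [0, 0, -0.13],
    [0, 0, -0.19],
    [0, 0, -0.228],
    [0, 0, -0.228],
    [-0.03, 0, -0.228],
    [-0.05, 0, -0.228],
    [-0.06, 0, -0.228],
  ],
  yaw=[-0.02, -0.02, -0.02, -0.02, -0.02, -0.02, -0.02, -0.02],
)

```text
time: 10.8
tool_pos: [0.6533, -0.0653, 0.4375]
tcp_rot: [-0.011, 3.139, -0.001]
wrist_force: [-0.1, -0.2, 0.4]
width: -0.003
grip_force: 0.0
```

Emit:
drive_tool(
  claw=[0, 0, 0, 0, 0, 0, 0, 0],
  slide=[
    [-0.012, 0, 0],
    [-0.024, 0, 0],
    [-0.036, 0, 0],
    [-0.048, 0, 0],
    [-0.06, 0, 0],
    [-0.072, 0, 0],
    [-0.084, 0, 0],
    [-0.096, 0, 0],
  ],
  yaw=[0, 0, 0, 0, 0, 0, 0, 0],
)

```text
time: 11.47
tool_pos: [0.6055, -0.0653, 0.4354]
tcp_rot: [-0.012, 3.142, -0.0]
wrist_force: [2.3, -0.4, 2.2]
width: 0.0
grip_force: 1.7
```

Emit:
drive_tool(
  claw=[0, 0, 0, 0, 0, 0, 0, 0],
  slide=[
    [-0.02, 0, 0],
    [-0.04, 0, 0],
    [-0.06, 0, 0],
    [-0.08, 0, 0],
    [-0.1, 0, 0],
    [-0.12, 0, 0],
    [-0.14, 0, 0],
    [-0.16, 0, 0],
  ],
  yaw=[0, 0, 0, 0, 0, 0, 0, 0],
)

```text
time: 12.13
tool_pos: [0.5248, -0.0651, 0.4346]
tcp_rot: [0.012, -3.14, -0.001]
wrist_force: [3.4, -0.7, -1.7]
width: 0.002
grip_force: 1.4
```

Emit:
drive_tool(
  claw=[0, 0, 0, 0, 0, 0, 0, 0],
  slide=[
    [-0.01, 0, -0.003],
    [-0.02, 0, -0.007],
    [-0.03, 0, -0.012],
    [-0.04, 0, -0.018],
    [-0.05, 0, -0.024],
    [-0.06, 0, -0.03],
    [-0.07, 0, -0.036],
    [-0.08, 0, -0.042],
  ],
  yaw=[0, 0, 0, 0, 0, 0, 0, 0],
)

```text
time: 12.8
tool_pos: [0.4856, -0.0653, 0.4139]
tcp_rot: [0.013, -3.141, 0.0]
wrist_force: [0.6, 0.0, 1.5]
width: 0.002
grip_force: 0.7
```

```bash
python3 - <<'E'
from h import *
st()
c=bot.read_camera("side");P=cloud(c)
cv2.imwrite("pics/s4.png",cv2.resize(c["color"][100:260,180:360,::-1],(720,640)[:2] if 0 else (648,576)))
m=(P[...,0]>.38)&(P[...,0]<.6)&(P[...,1]>.03)&(P[...,1]<.07)&(P[...,2]>.112)&(P[...,2]<.34)
p=P[m];print(len(p));q=p[:, [0,2]];vx,vy,x,y=cv2.fitLine(q.astype(np.float32),cv2.DIST_HUBER,0,.01,.01).ravel();print("slope",np.arctan2(-vy,vx) ,x,y)
E
```

```text
t 12.8 p [ 0.4856 -0.0653  0.4139] yaw_y 90.5 F [0.6 0.  1.5] w 0.2 g 0.7 q [-0.18 -0.1   1.98 -0.    1.26 -1.76]
305
slope 0.7615716 0.4867582 0.19364168
```

View pics/s4.png

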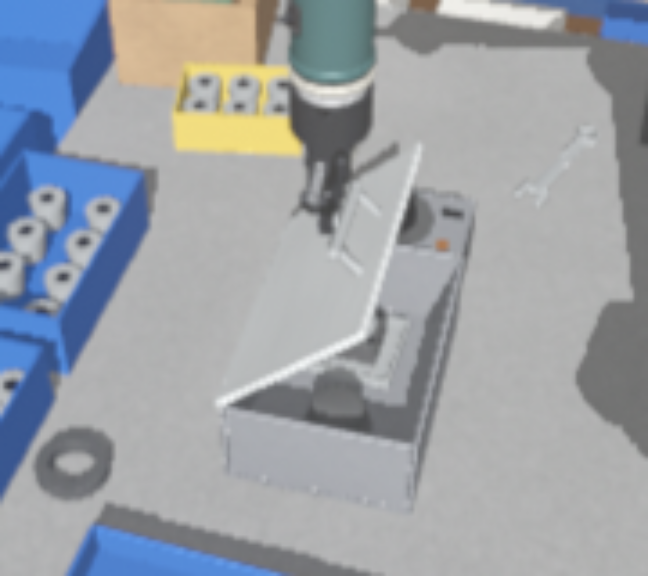

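The side view shows the lid at about 0.76 rad with the fingers behind the bar. I'll keep pushing along the arc.

Emit:
drive_tool(
  claw=[0, 0, 0, 0, 0, 0, 0, 0],
  slide=[
    [-0.013, 0, -0.008],
    [-0.026, 0, -0.016],
    [-0.039, 0, -0.024],
    [-0.052, 0, -0.033],
    [-0.065, 0, -0.043],
    [-0.076, 0, -0.052],
    [-0.086, 0, -0.061],
    [-0.094, 0, -0.07],
  ],
  yaw=[0, 0, 0, 0, 0, 0, 0, 0],
)

```text
time: 13.52
tool_pos: [0.4394, -0.0653, 0.3786]
tcp_rot: [-0.012, 3.137, -0.0]
wrist_force: [11.1, -1.3, -7.5]
width: -0.003
grip_force: 5.4
```

Emit:
drive_tool(
  claw=[0, 0, 0, 0, 0, 0, 0, 0],
  slide=[
    [0.01, 0, 0.02],
    [0.01, 0, 0.06],
    [0.01, 0, 0.1],
    [-0.01, 0, 0.1],
    [-0.04, 0, 0.1],
    [-0.048, 0, 0.1],
    [-0.048, 0, 0.1],
    [-0.048, 0, 0.1],
  ],
  yaw=[0, 0, 0, 0, 0, 0, 0, 0],
)

```text
time: 14.18
tool_pos: [0.4145, -0.0652, 0.4287]
tcp_rot: [0.012, -3.141, -0.0]
wrist_force: [-0.1, -1.5, -1.0]
width: -0.0
grip_force: 0.0
```

```bash
cat > lid.py <<'E'
from h import *
st()
c=bot.read_camera("side");P=cloud(c)
m=(P[...,0]>.36)&(P[...,0]<.54)&(P[...,1]>.02)&(P[...,1]<.065)&(P[...,2]>.09)&(P[...,2]<.34)
q=P[m][:,[0,2]];vx,vy,x,y=cv2.fitLine(q.astype(np.float32),cv2.DIST_HUBER,0,.01,.01).ravel();print("lid",np.arctan2(-vy,vx),x,y,len(q),q[:,1].max())
E
python3 lid.py
```

```text
t 14.18 p [ 0.4145 -0.0652  0.4287] yaw_y 90.4 F [-0.1 -1.5 -1. ] w -0.0 g 0.0 q [-0.22 -0.25  2.08  0.    1.32 -1.79]
lid 0.4041115 0.45166904 0.16806382 444 0.20039094524815582
```

Emit:
drive_tool(
  claw=[0, 0, 0, 0, 0, 0, 0, 0],
  slide=[
    [0, 0, -0.04],
    [0, 0, -0.06],
    [0, 0, -0.07],
    [-0.006, 0, -0.08],
    [-0.012, 0, -0.09],
    [-0.017, 0, -0.1],
    [-0.022, 0, -0.11],
    [-0.026, 0, -0.12],
  ],
  yaw=[0, 0, 0, 0, 0, 0, 0, 0],
)

```text
time: 14.9
tool_pos: [0.4019, -0.0653, 0.3691]
tcp_rot: [-0.012, 3.141, -0.0]
wrist_force: [-2.1, -0.9, 2.4]
width: 0.001
grip_force: 1.0
```

Emit:
drive_tool(
  claw=[0, 0, 0, 0, 0, 0, 0, 0],
  slide=[
    [-0.003, 0, -0.008],
    [-0.006, 0, -0.016],
    [-0.009, 0, -0.024],
    [-0.012, 0, -0.032],
    [-0.014, 0, -0.04],
    [-0.016, 0, -0.048],
    [-0.018, 0, -0.052],
    [-0.018, 0, -0.056],
  ],
  yaw=[0, 0, 0, 0, 0, 0, 0, 0],
)

```text
time: 15.57
tool_pos: [0.393, -0.0653, 0.341]
tcp_rot: [0.012, -3.141, -0.0]
wrist_force: [-0.3, 2.1, 1.9]
width: -0.0
grip_force: 0.7
```

```bash
python3 lid.py
```

```text
t 15.57 p [ 0.393  -0.0653  0.341 ] yaw_y 90.5 F [-0.3  2.1  1.9] w -0.0 g 0.7 q [-0.23 -0.23  2.23  0.    1.15 -1.81]
lid 0.039896965 0.4162922 0.12656927 507 0.13413387800433918
```

Emit:
drive_tool(
  claw=[0, 0, 0, 0, 0, 0],
  slide=[
    [0, 0, -0.003],
    [0, 0, -0.006],
    [0, 0, -0.009],
    [0, 0, -0.012],
    [0, 0, -0.014],
    [0, 0, -0.014],
  ],
  yaw=[0, 0, 0, 0, 0, 0],
)

```text
time: 16.12
tool_pos: [0.3931, -0.0653, 0.334]
tcp_rot: [0.013, -3.141, -0.0]
wrist_force: [-0.2, 0.2, -0.0]
width: 0.002
grip_force: 0.0
```

Emit:
drive_tool(
  claw=[0, 0, 0],
  slide=[
    [0, 0, -0.002],
    [0, 0, -0.003],
    [0, 0, -0.003],
  ],
  yaw=[0, 0, 0],
)

```text
time: 16.37
tool_pos: [0.3931, -0.0653, 0.3327]
tcp_rot: [0.012, -3.142, 0.0]
wrist_force: [-0.0, -0.2, 0.6]
width: -0.002
grip_force: 0.1
```

Emit:
drive_tool(
  claw=[0, 0, 0, 0],
  slide=[
    [0, 0, -0.002],
    [0, 0, -0.004],
    [0, 0, -0.004],
    [0, 0, -0.004],
  ],
  yaw=[0, 0, 0, 0],
)

```text
time: 16.7
tool_pos: [0.3933, -0.0653, 0.3321]
tcp_rot: [-0.012, 3.141, -0.0]
wrist_force: [-4.6, 0.3, 9.3]
width: -0.002
grip_force: 4.6
```

```bash
python3 lid.py
```

```text
t 16.7 p [ 0.3933 -0.0653  0.3321] yaw_y 90.5 F [-4.6  0.3  9.3] w -0.2 g 4.6 q [-0.23 -0.22  2.24 -0.    1.13 -1.81]
lid -0.010683633 0.43270046 0.11910164 501 0.12599751809833293
```

Emit:
drive_tool(
  claw=[0, 0, 0, 0],
  slide=[
    [0, 0, -0.001],
    [0, 0, -0.002],
    [0, 0, -0.002],
    [0, 0, -0.002],
  ],
  yaw=[0, 0, 0, 0],
)

```text
time: 17.08
tool_pos: [0.3933, -0.0653, 0.332]
tcp_rot: [-0.013, 3.141, -0.0]
wrist_force: [-7.4, -0.0, 14.2]
width: -0.0
grip_force: 7.5
```

The lid is shut against its stop: force rose to 14 N with no further travel. On to the dial.

Emit:
drive_tool(
  claw=[50, 50, 50, 50, 50, 50, 50, 50],
  slide=[
    [0, 0, 0.04],
    [0, 0, 0.1],
    [0.02, -0.04, 0.16],
    [0.05, -0.1, 0.22],
    [0.08, -0.18, 0.24],
    [0.11, -0.26, 0.24],
    [0.142, -0.33, 0.24],
    [0.142, -0.405, 0.24],
  ],
  yaw=[-0.055, -0.055, -0.055, -0.055, -0.055, -0.055, -0.055, -0.055],
)

```text
time: 17.75
tool_pos: [0.466, -0.2697, 0.4503]
tcp_rot: [0.257, 3.128, -0.001]
wrist_force: [0.6, 0.6, -0.1]
width: 0.581
grip_force: 0.0
```

Emit:
drive_tool(
  claw=[50, 50, 50],
  slide=[
    [0, 0, 0],
    [0, 0, 0],
    [0, 0, 0],
  ],
  yaw=[0, 0, 0],
)

```text
time: 18.0
tool_pos: [0.4639, -0.2677, 0.4492]
tcp_rot: [-0.26, -3.13, -0.002]
wrist_force: [-0.4, 0.5, 0.9]
width: 0.582
grip_force: 0.0
```

```bash
cat > dial.py <<'E'
from h import *
import sys
st()
c=bot.read_camera(sys.argv[1] if len(sys.argv)>2 else "wrist");P=cloud(c);C=c["color"].astype(int)
near=np.hypot(P[...,0]-.463,P[...,1]+.269)<.06
m=near&(P[...,2]>.125)&(P[...,2]<.145);p=P[m]
print("bar",len(p),cv2.minAreaRect(p[:,:2].astype(np.float32)*1000),np.median(p[:,2]))
w=near&(C.min(2)>170)
n,l,stt,cen=cv2.connectedComponentsWithStats(w.astype(np.uint8))
for i in range(1,n):
    if stt[i,4]<8: continue
    p=P[l==i];vx,vy,x,y=cv2.fitLine(p[:,:2].astype(np.float32),cv2.DIST_L2,0,.001,.001).ravel()
    print(i,stt[i,4],cen[i].round(1),p.mean(0).round(4),"dir",np.degrees(np.arctan2(vy,vx)).round(1))
# ring outline -> centre
m=near&(P[...,2]>.0915)&(P[...,2]<.0955);p=P[m];print("ring",cv2.minEnclosingCircle(p[:,:2].astype(np.float32)*1000))
m=near&(P[...,2]>.099)&(P[...,2]<.106);p=P[m];print("disc",cv2.minEnclosingCircle(p[:,:2].astype(np.float32)*1000))
ys,xs=np.where(near);cr=c["color"][ys.min():ys.max(),xs.min():xs.max(),::-1]
print(cr.shape,xs.min(),ys.min());cv2.imwrite(sys.argv[-1],cv2.resize(cr,(560,int(560*cr.shape[0]/cr.shape[1])),interpolation=2))
E
python3 dial.py pics/d1.png
```

```text
t 18.0 p [ 0.4639 -0.2677  0.4492] yaw_y 80.5 F [-0.4  0.5  0.9] w 49.7 g 0.0 q [-0.57 -0.03  1.84  0.    1.32 -1.98]
bar 725 ((466.8853454589844, -267.4256591796875), (13.959766387939453, 61.133880615234375), 82.05856323242188) 0.1339220085127535
1 67 [257.1 196.3] [ 0.4826 -0.2699  0.1351] dir -8.6
ring ((462.67828369140625, -268.5563659667969), 59.83766555786133)
disc ((466.3339538574219, -267.09613037109375), 33.77165985107422)
(266, 442, 3) 28 117
```

View pics/d1.png

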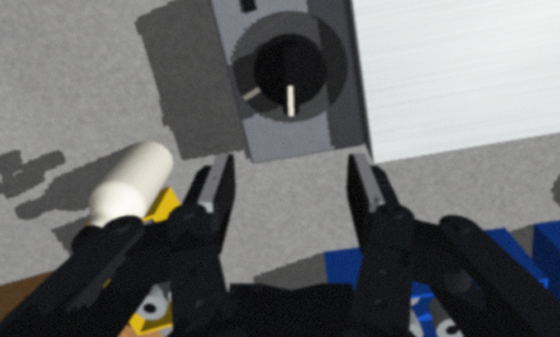

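The crop shows the pointer's white line at (290,100), the ring mark at (252,95) and the lid shut. Now the mark's angle.

```bash
cat > mark.py <<'E'
from h import *
c=bot.read_camera("wrist");P=cloud(c);C=c["color"].astype(int)
ctr=np.array([.4665,-.2673]);r=np.hypot(P[...,0]-ctr[0],P[...,1]-ctr[1])
disc=(P[...,2]>.099)&(P[...,2]<.106)&(r<.04)
print("disc ctr",P[disc][:,:2].mean(0))
for th in(105,120,140):
    m=(r>.034)&(r<.056)&(P[...,2]<.105)&(C.min(2)>th)
    n,l,s,ce=cv2.connectedComponentsWithStats(m.astype(np.uint8))
    for i in range(1,n):
        p=P[l==i]
        if s[i,4]<6: continue
        d=p.mean(0)[:2]-ctr;vx,vy,_,_=cv2.fitLine(p[:,:2].astype(np.float32),2,0,.001,.001).ravel()
        print(th,s[i,4],ce[i].round(1),p.mean(0).round(4),"ang",np.degrees(np.arctan2(d[1],d[0])).round(1),"dir",np.degrees(np.arctan2(vy,vx)).round(1))
E
python3 mark.py
```

```text
disc ctr [ 0.46414333 -0.26686838]
105 63 [249.2 126.1] [ 0.4133 -0.2669  0.09  ] ang 179.6 dir -89.6
105 30 [225.9 190.5] [ 0.4839 -0.3079  0.0942] ang -66.9 dir -66.5
```

Emit:
drive_tool(
  claw=[40, 40, 40, 40, 40, 40, 40, 40],
  slide=[
    [0.005, 0, -0.06],
    [0.005, 0, -0.13],
    [0.005, 0, -0.2],
    [0.005, 0, -0.26],
    [0.005, 0, -0.3],
    [0.005, 0, -0.325],
    [0.005, 0, -0.337],
    [0.005, 0, -0.337],
  ],
  yaw=[0.007, 0.007, 0.007, 0.007, 0.007, 0.007, 0.007, 0.007],
)

```text
time: 18.77
tool_pos: [0.4664, -0.2668, 0.2806]
tcp_rot: [-0.222, -3.132, -0.001]
wrist_force: [0.1, 0.4, 1.2]
width: 0.465
grip_force: 0.0
```

Emit:
drive_tool(
  claw=[30, 20, 10, 8, 8, 8, 8],
  slide=[
    [0, 0, 0],
    [0, 0, 0],
    [0, 0, 0],
    [0, 0, 0],
    [0, 0, 0],
    [0, 0, 0],
    [0, 0, 0],
  ],
  yaw=[0, 0, 0, 0, 0, 0, 0],
  newtons=30,
)

```text
time: 19.35
tool_pos: [0.4674, -0.2683, 0.2834]
tcp_rot: [0.224, 3.13, -0.002]
wrist_force: [-0.8, -0.2, 6.4]
width: 0.155
grip_force: 33.1
```

```bash
python3 -c "
from h import *
st()"
```

```text
t 19.35 p [ 0.4674 -0.2683  0.2834] yaw_y 81.8 F [-0.8 -0.2  6.4] w 13.2 g 33.1 q [-0.57  0.12  2.02  0.    1.01 -2.  ]
```

Emit:
drive_tool(
  claw=[8, 8, 8, 8, 8, 8, 8, 8],
  slide=[
    [0, 0, 0.006],
    [0, 0, 0.006],
    [0, 0, 0.006],
    [0, 0, 0.006],
    [0, 0, 0.006],
    [0, 0, 0.006],
    [0, 0, 0.006],
    [0, 0, 0.006],
  ],
  yaw=[0, -0.02, -0.045, -0.07, -0.095, -0.12, -0.145, -0.17],
)

```text
time: 20.02
tool_pos: [0.4672, -0.2687, 0.2836]
tcp_rot: [1.048, 2.958, -0.003]
wrist_force: [5.6, -5.8, -10.3]
width: 0.158
grip_force: 31.9
```

Emit:
drive_tool(
  claw=[8, 8, 8, 8, 8, 8, 8, 8],
  slide=[
    [0, 0, 0],
    [0, 0, 0],
    [0, 0, 0],
    [0, 0, 0],
    [0, 0, 0],
    [0, 0, 0],
    [0, 0, 0],
    [0, 0, 0],
  ],
  yaw=[-0.025, -0.05, -0.075, -0.1, -0.125, -0.145, -0.154, -0.154],
)

```text
time: 20.68
tool_pos: [0.4668, -0.269, 0.2836]
tcp_rot: [1.723, 2.624, -0.003]
wrist_force: [3.1, -6.1, -9.3]
width: 0.159
grip_force: 32.0
```

Emit:
drive_tool(
  claw=[8, 8],
  slide=[
    [0, 0, 0],
    [0, 0, 0],
  ],
  yaw=[0, 0],
)

```text
time: 20.85
tool_pos: [0.4668, -0.2691, 0.2836]
tcp_rot: [1.721, 2.624, -0.003]
wrist_force: [2.8, -6.4, -9.1]
width: 0.159
grip_force: 32.0
```

```bash
python3 -c "
from h import *
st()"
```

```text
t 20.85 p [ 0.4668 -0.2691  0.2836] yaw_y 23.5 F [ 2.8 -6.4 -9.1] w 13.6 g 32.0 q [-0.57  0.12  2.02 -0.    1.01 -0.98]
```

Emit:
drive_tool(
  claw=[20, 30, 40, 40],
  slide=[
    [0, 0, 0],
    [0, 0, 0],
    [0, 0, 0],
    [0, 0, 0],
  ],
  yaw=[0, 0, 0, 0],
)

```text
time: 21.18
tool_pos: [0.4666, -0.2677, 0.2846]
tcp_rot: [1.723, 2.627, 0.0]
wrist_force: [0.1, 0.3, -0.5]
width: 0.475
grip_force: 0.0
```

Emit:
drive_tool(
  claw=[45, 50, 50, 50, 50, 50, 50, 50],
  slide=[
    [0, 0, 0.04],
    [0, 0, 0.1],
    [0, 0, 0.17],
    [0, 0, 0.24],
    [0, 0, 0.3],
    [0, 0, 0.33],
    [0, 0, 0.33],
    [0, 0, 0.33],
  ],
  yaw=[0, 0, 0, 0, 0, 0, 0, 0],
)

```text
time: 21.85
tool_pos: [0.4668, -0.2677, 0.4507]
tcp_rot: [1.721, 2.625, 0.0]
wrist_force: [0.4, 0.1, -1.1]
width: 0.589
grip_force: 0.0
```

```bash
python3 dial.py pics/d2.png; python3 mark.py; python3 lid.py
```

```text
t 21.85 p [ 0.4668 -0.2677  0.4507] yaw_y 23.5 F [ 0.4  0.1 -1.1] w 50.3 g 0.0 q [-0.57 -0.02  1.84  0.    1.32 -0.98]
bar 727 ((466.62945556640625, -267.1327819824219), (13.873565673828125, 59.36733627319336), 23.890836715698242) 0.13397541445500344
1 64 [256.  192.5] [ 0.4726 -0.2821  0.1354] dir -66.5
2 190 [195.5 259.4] [ 0.4363 -0.2689  0.3044] dir 26.6
3 178 [318.5 257.9] [ 0.4896 -0.2456  0.3033] dir 20.1
ring ((462.93548583984375, -269.1072998046875), 59.635772705078125)
disc ((466.734619140625, -267.19207763671875), 33.75301742553711)
(266, 442, 3) 19 117
disc ctr [ 0.4659746  -0.26530619]
105 56 [216.6 147.8] [ 0.4129 -0.2631  0.0902] ang 175.5 dir 87.0
105 12 [256.9 208.2] [ 0.4859 -0.3125  0.0941] ang -66.8 dir -38.9
t 21.95 p [ 0.4662 -0.2674  0.4478] yaw_y 23.5 F [-0.4  0.5 -0.3] w 49.9 g 0.0 q [-0.57 -0.02  1.84  0.    1.32 -0.98]
lid 0.0013459855 0.50080574 0.1192092 492 0.12587710235849714
```

View pics/d2.png

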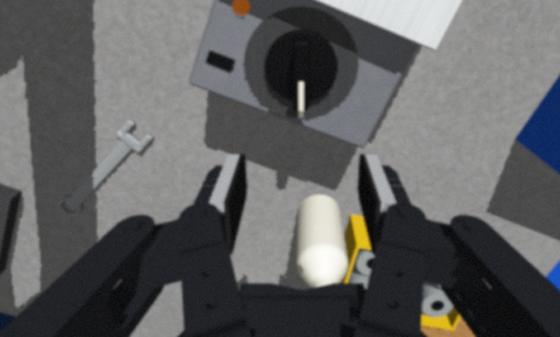

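The pointer reads -66.3° and the mark -66.8°, so they are in line; in the crop the mark lies directly beyond the pointer at (301,97). The lid angle measures 0.001 rad, which is shut. Handing in.

```bash
python3 -c "
from workcell import bot
print(bot.finish_job())"
```

```text
the job is handed in; nothing more can be done
None
```

I handed the job in at about 22 s: the holder stands upright in the pan, the lid is fully shut, and the dial pointer is within about 0.5° of the white mark. No verdict came back from the judging.

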